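Move three soil samples on one step round the bench

ROBOT

A 6-joint arm with a two-finger parallel gripper is mounted at the origin on the work surface. World frame = base frame: x ahead of the robot, y to its left, z up, the work surface at z = 0. Lengths are in mm, angles in rad, forces in N, time in s.
With the tool pointing down it reaches from about 350 to 775 mm from the base axis. Payload 7.3 kg.
Tool frame: the origin (TCP) lies between the finger pads; the fingertips stand 14 mm ahead of it and the grasp point (between the pads) lies 5 mm behind it; y points along the fingers, z is the direction in which the jaws open and shut, and the axes are right-handed (so a half turn about y gives the same grasp; the last joint's range is limited). The gripper opens to 92 mm and grips with 3 to 60 N. Pads are 19 mm wide; open, the fingers measure 130 mm over their backs; the gripper's body (75 mm by 190 mm) begins 47 mm behind the grasp point.
Start: joints at [-0.146, 0.342, 1.524, -0, 1.275, -0.146], TCP at [525.02, 0.019, 220.041] pointing down, gripper open.
Joint ranges: [-2.53, 2.53], [-0.77, 2.02], [0.04, 2.7], [-1, 4.14], [0.28, 2.66], [-3.11, 3.11]. Speed limits (rad/s): [2.57, 2.57, 3.14, 3.14, 3.14, 3.14].

INTERFACE

Orientations are given as [roll, pitch, yaw] about the fixed x, y, z axes, in that order (R = Rz(yaw) Ry(pitch) Rx(roll)).
In Python, from plant import bot, vision, order gives the robot as it stands.
- The arm moves only by the tool apply_moves, never from a script. Its argument "rows" is a list of rows, each a list of 3 entries, a list of its own where there are three numbers: the shift along the tool's x, y, z in cm, then the turn about the tool's y in rad, then the finger opening in cm, from 0 to 9.18. A call has 1 to 5 rows; each row is the pose to reach, as a shift and turn from the pose measured when the call began, along the tool's axes at that moment; what a row does not reach only later rows make up. A row lasts 1/8 s, in which the tool goes at most 62.5 mm and 10.7 degrees, less where a joint would pass 70% of its speed; a pose out of reach is approached as far as the arm can. A call with a gripper value outside its range is refused whole. The fingers move at their own pace and stop on an object; the grip force is fixed at half the most. Time passes only in rows, so rows that repeat a pose let the fingers close. It gives the time, the measured TCP pose, the force and the opening at its end, in the units of the state.
- bot.get_obs(): the state, without advancing time (a new reading comes with each control period).
- vision.capture(name): name is "scene" or "side" or "wrist"; returns the picture (400x640x3 uint8, red, green, blue); there is no depth.
- vision.camera_info(name): a dict with "mtx" (3x3 intrinsics, pixels), "rvec" (rotation vector, rad) and "tvec" (3), from world to camera coordinates, as OpenCV has them. Camera axes: x right, y down, z forward; pixel columns grow to the right and rows downward; lengths in mm; the calibration is good to about 2 mm. A picture is of the moment at which its call begins: read the wrist's pose just before it. camera_info takes no time and is no camera call; for the wrist camera it gives the pose at the moment of the call.
- order.close_job(): hands the job in, once; it reports no verdict.
The state is a dict: "time": time; "joint_positions": joint angles; "dq": joint speeds; "tau": joint torques, N m; "tool_pos": TCP position; "tcp_rot": TCP orientation; "contact_force": force on the tool from outside, world axes, zero at the start; "moment": the same for the moment, N m; "grip_width": finger opening in mm.
Only numpy, scipy, OpenCV 4.12 (cv2) and the standard library are available. Lean on these libraries where they do the work, as an engineer would, in place of code of your own. Each camera call takes 0.05 s, during which the arm holds its last target.

TASK

On this soil-lab bench every sample goes from the wooden carrier to the shaker, then to the balance, then back into the carrier; move all three on by one step: the square bottle from the carrier's middle seat to the shaker, the squat tin from the shaker to the balance, and the tall round jar from the balance into the carrier's middle seat. All three places are taken, so park one sample on the clear part of the paper sheet on the way. Leave each sample upright in the middle of its new place, set down rather than dropped and never knocked over, do not hit or press hard on the balance, and leave the two small pots standing in the carrier's end seats.

Things in the scene. Friction and masses are not known exactly. Their poses are not given: they have to be found in the camera images.
- jar_mid (a point): Tall round white plastic jar with a ribbed screw cap and a paper label band: a cylinder 52 mm in diameter, 80 mm high, about 180 g. The point is its centre, 40 mm above its underside; z is up along the jar. It starts on the balance.
- tin_mid (a point): Squat round aluminium tin with its lid on: a cylinder 62 mm in diameter, 48 mm high, about 220 g. The point is its centre, 24 mm above its underside; z up. It starts on the shaker.
- bottle_mid (a point): Square grey plastic bottle, 48 x 48 mm in plan with upright sides up to 56 mm, then a shoulder and a black round cap 34 mm wide up to 78 mm; about 200 g. The point is its centre, 39 mm above its underside; x and y are normal to its flat sides, z up. It starts in the carrier's middle seat.
- balance: White bench balance with a round steel pan of 130 mm diameter; keys and display on the side that faces the robot (its -x). Fixed. Origin on the bench straight below the centre of the pan; flat pan top 72 mm above the origin, nothing standing up around the pan. Housing 180 mm wide (y), from 140 mm in front of (-x) to 80 mm behind the origin.
- shaker: Small grey orbital shaker (standing still) with a square tray of 150 x 150 mm covered by a black rubber mat; two knobs on the side that faces the robot. Fixed, the tray does not move. Origin on the bench straight below the centre of the tray; mat top 95 mm above the origin; a rim 7 mm higher than the mat runs round the tray's edge.
- carrier: Long wooden carrier board, 334 mm long (x) and 110 mm wide (y), with three round seats of 80 mm diameter in a row along x, 100 mm apart, 10 mm deep. Fixed. Origin on the bench straight below the centre of the middle seat; seat floors 10 mm and board top 20 mm above the origin, end grips 34 mm.
- sheet: Sheet of white paper lying flat on the bench, 297 mm (x) by 210 mm (y), under 1 mm thick. Origin on the bench at the middle of its clear part: a circle of 75 mm radius about it is free. A brush and a spatula lie across its far (+x) end, a small steel weight stands near its near left (-x, +y) corner.
- pot_near_mid (a point): Small white pot with a cork-coloured lid band, 47 mm in diameter and 34 mm high, in the carrier's end seat nearer the robot. The point is its centre. To be left standing there.
- pot_far_mid (a point): The same kind of pot in the carrier's other, far end seat. The point is its centre. To be left standing there.
Not all that is in view belongs to the job. Leave any blue or purple look-alike of the part that bears jar_mid alone.

How it is judged (in metres and radians):
At the end, for the whole second after the job is handed in: Bottle on the shaker mat, tin on the balance pan, jar on the floor of the carrier's middle seat: each upright (0.08 rad), centre within 15 mm of the middle of its place, released, at rest; both pots upright within 30 mm of where they started (horizontal distance between bottle_mid and shaker below 0.015 m and z of bottle_mid in the frame of shaker between 0.129 and 0.138 m and horizontal distance between tin_mid and balance below 0.015 m and z of tin_mid in the frame of balance between 0.091 and 0.1 m and horizontal distance between jar_mid and carrier below 0.015 m and z of jar_mid in the frame of carrier between 0.045 and 0.054 m and angle between each of bottle_mid, tin_mid, jar_mid's own z axis and vertical below 0.08 rad and linear speed of each of bottle, tin, jar below 0.01 m/s and distance of each of pot_near_mid, pot_far_mid from where it was at the start of the episode below 0.03 m and angle between each of pot_near_mid, pot_far_mid's own z axis and vertical below 0.1 rad); the robot touches nothing.
It fails at once if a sample is knocked over (tilted by more than 0.7 rad) (angle between any of jar_mid, tin_mid, bottle_mid's own z axis and vertical above 0.7 rad).
It fails at once if the balance is hit or pressed hard (more than 60 N) (contact force between balance and anything else above 60 N).
It fails at once if a sample is dropped (falls faster than 0.7 m/s with the fingers off it: a drop of about 25 mm) ((linear speed of jar above 0.7 m/s and contact force between the fingers and jar below 0.01 N) or (linear speed of tin above 0.7 m/s and contact force between the fingers and tin below 0.01 N) or (linear speed of bottle above 0.7 m/s and contact force between the fingers and bottle below 0.01 N)).
It also fails if it takes over 120 s, if anything falls off the work surface, if the arm or the gripper's body presses on something with over 40 N, if the wrist force passes 120 N, or if a joint passes its speed limit or range.

## Working session

There is one attempt and no reset: what is moved stays moved. The work goes in short steps, Python scripts to look and compute and a tool call to move; the robot and the scene stay as the last step left them, time stands still between calls to the robot, and variables do not carry over. Pictures are saved under pics/ and viewed, and the job is handed in when it is done.

Besides the shell and the picture viewer there is one more tool, called by a JSON object that holds its "method" and its "body", one argument or row to a line. apply_moves: Moves the arm, as the interface text tells. Its arguments: {"type":"object","properties":{"rows":{"type":"array","items":{"type":"array"}}},"required":["rows"]}

```bash
ls; mkdir -p pics
python3 - <<'E'
from plant import bot, vision, order
import cv2
o=bot.get_obs(); print(o)
for n in ["scene","side","wrist"]:
    i=vision.camera_info(n); print(n,i)
    cv2.imwrite(f"pics/{n}0.png",vision.capture(n)[:,:,::-1])
E
```

```text
pics
{'time': 0.0, 'joint_positions': array([-1.45981755e-01,  3.42730265e-01,  1.52500125e+00,  2.62843586e-05,
        1.27536809e+00, -1.45975578e-01]), 'dq': array([-6.97248780e-04, -1.31516730e-03,  2.08096123e-04,  1.90355974e-04,
        4.04460736e-04,  1.39955192e-05]), 'tau': array([ 7.61924657e-04, -4.31245601e+01, -2.44219762e+01,  7.17750052e-02,
        5.59406646e-02, -1.04314388e-04]), 'tool_pos': array([5.24600661e+02, 9.88057577e-02, 2.19346546e+02]), 'tcp_rot': array([-1.57228359e+00,  2.44063502e-04, -1.57081036e+00]), 'contact_force': array([-0.69216941, -0.61495483,  0.18471401]), 'moment': array([-0.0009244 ,  0.03600477,  0.03510898]), 'grip_width': 91.77076733677923}
scene {'mtx': array([[516.88979046,   0.        , 317.55473812],
       [  0.        , 516.88979046, 198.38336978],
       [  0.        ,   0.        ,   1.        ]]), 'rvec': array([ 0.99242864,  2.4841774 , -1.03959066]), 'tvec': array([ 348.42727668, -232.30654352, 1993.80972393])}
side {'mtx': array([[458.64347936,   0.        , 328.11293314],
       [  0.        , 458.64347936, 199.82869895],
       [  0.        ,   0.        ,   1.        ]]), 'rvec': array([ 0.28083781, -2.63661402,  1.50268587]), 'tvec': array([ 572.06950325,  125.6266375 , 1243.25767342])}
wrist {'mtx': array([[299.69367169,   0.        , 321.90403121],
       [  0.        , 299.69367169, 197.13076998],
       [  0.        ,   0.        ,   1.        ]]), 'rvec': array([-2.84886616e+00, -4.94895381e-04,  1.45169386e-03]), 'tvec': array([-523.62095743,  -36.96673012,  391.52439083])}
```

View pics/scene0.png

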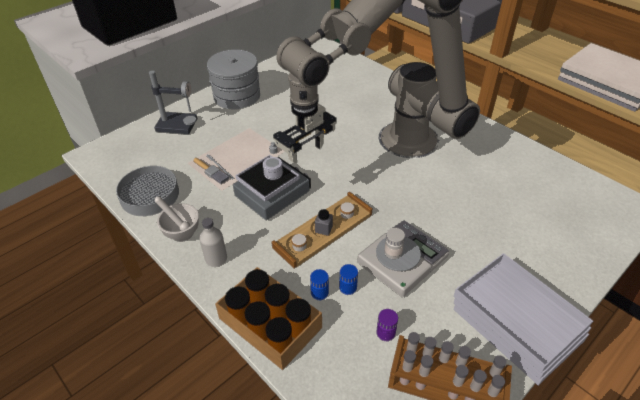

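View pics/side0.png

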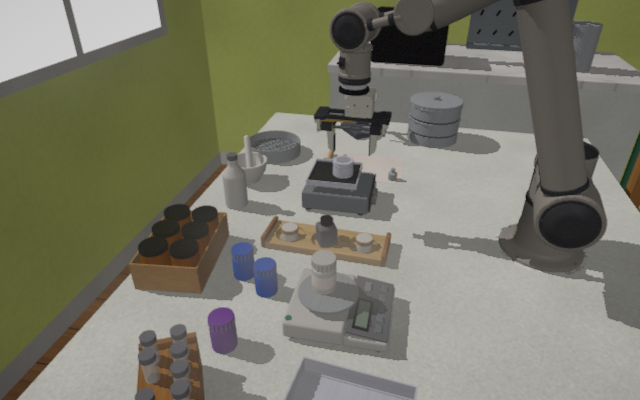

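View pics/wrist0.png

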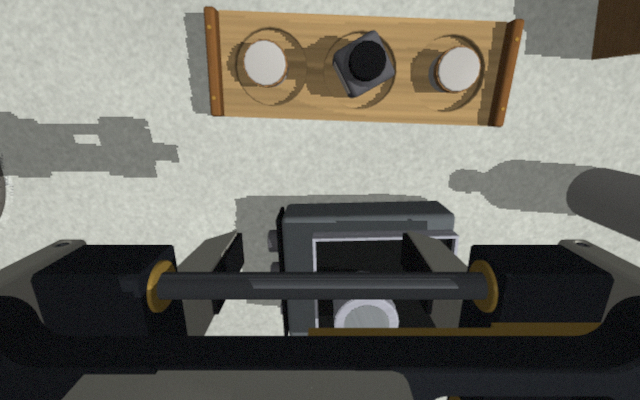

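The scene picture shows the shaker at about (272,183), the carrier at (323,228), the balance at (403,255) and the sheet at (238,155). The blue and purple jars are decoys. The wrist view shows the carrier along the top with the bottle at (366,60), turned. Next I'll compute rough positions.

```bash
cat > h.py <<'E'
import numpy as np, cv2
from plant import bot, vision, order
from scipy.spatial.transform import Rotation as Ro
def ray(info,px,z):
    K=info["mtx"];R,_=cv2.Rodrigues(info["rvec"]);t=info["tvec"].ravel()
    d=R.T@np.linalg.solve(K,[px[0],px[1],1]);c=-R.T@t
    return c+d*(z-c[2])/d[2]
def proj(info,p):
    return cv2.projectPoints(np.array(p,float).reshape(-1,1,3),info["rvec"],info["tvec"],info["mtx"],None)[0].reshape(-1,2)
def shot(n,f,crop=None,s=1):
    i=vision.camera_info(n); im=vision.capture(n)[:,:,::-1].copy()
    np.save(f"pics/{f}.npy",im)
    import pickle; pickle.dump(i,open(f"pics/{f}.pkl","wb"))
    if crop: x0,y0,x1,y1=crop; im=im[y0:y1,x0:x1]
    if s!=1: im=cv2.resize(im,None,fx=s,fy=s,interpolation=cv2.INTER_CUBIC)
    cv2.imwrite(f"pics/{f}.png",im); return i
E
python3 - <<'E'
from h import *
S=vision.camera_info("scene");D=vision.camera_info("side");W=vision.camera_info("wrist")
print("cam",[(-cv2.Rodrigues(i["rvec"])[0].T@i["tvec"]).round() for i in(S,D,W)])
for n,i,px,z in [("bal jar top",S,(396,235),152),("same side",D,(323,259),152),("tin top",S,(273,163),143),("tin side",D,(343,161),143),("bottle",W,(366,60),78+10),("bottleside",D,(327,219),88),("potL",W,(265,63),44),("potR",W,(459,69),44),("sheet",S,(238,155),0),("weight side",D,(393,174),15),("pan S",S,(399,255),72),("purple",D,(222,335),0),("blue",D,(265,285),0),("blue2",D,(243,270),0)]:
    print(n,ray(i,px,z).round())
im=cv2.imread("pics/scene0.png")
cv2.imwrite("pics/sc_a.png",cv2.resize(im[120:300,170:460],(800,497),interpolation=cv2.INTER_CUBIC))
im=cv2.imread("pics/side0.png")
cv2.imwrite("pics/sd_a.png",cv2.resize(im[130:350,220:420],(720,792//1)[:2],interpolation=cv2.INTER_CUBIC)[:600])
E
```

```text
cam [array([1321.,  922., 1247.]), array([ 361., 1102.,  737.]), array([524.,  78., 385.])]
bal jar top [521. 368. 152.]
same side [519. 372. 152.]
tin top [ 565. -116.  143.]
tin side [ 564. -109.  143.]
bottle [564. 118.  88.]
bottleside [562. 127.  88.]
potL [464. 122.  44.]
potR [668. 116.  44.]
sheet [ 533. -377.    0.]
weight side [ 423. -308.   15.]
pan S [514. 384.  72.]
purple [712. 479.   0.]
blue [674. 310.   0.]
blue2 [745. 268.   0.]
```

View pics/sc_a.png

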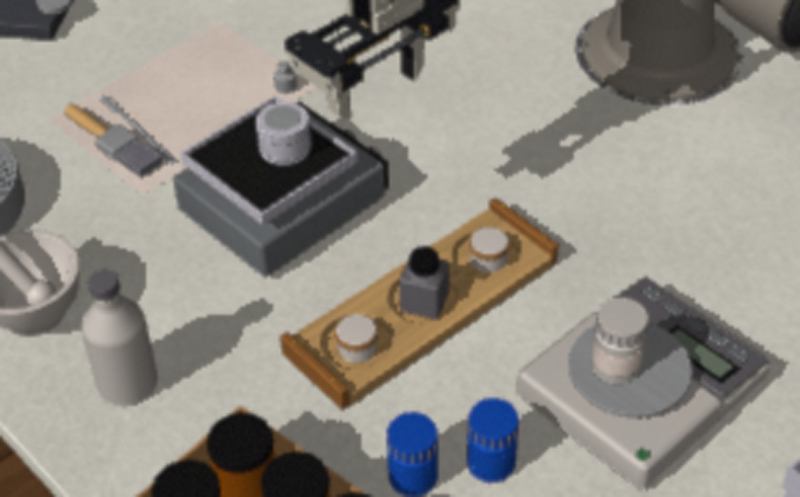

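The enlarged scene view shows the tin off-centre on the tray, and the bottle and pots sitting off-centre in their seats. I'll shift to a wrist view of the balance next.

{"method": "apply_moves", "body": {
  "rows": [
    [[-5,-1,0],0,9],
    [[-10,-2,0],0,9],
    [[-15,-3,0],0,9],
    [[-20,-4,0],0,9],
    [[-20,-4,0],0,9]
  ]
}}

```text
time: 0.78
tool_pos: [524.4, 203.2, 259.8]
tcp_rot: [-1.571, 0.001, -1.566]
contact_force: [-0.4, 0.1, -0.2]
grip_width: 89.8
```

Run:
```python
from h import *
print(bot.get_obs()["tool_pos"],bot.get_obs()["dq"].round(3))
shot("wrist","w1")
im=np.load("pics/w1.npy")
import shutil
im=cv2.imread("pics/wrist0.png")
cv2.imwrite("pics/w0z.png",cv2.resize(im[0:140,180:540],(800,311),interpolation=cv2.INTER_CUBIC))
```

```text
[524.43185444 203.22732846 259.82847723] [-0.061 -0.004  0.043 -0.031 -0.01  -0.035]
```

View pics/w1.png

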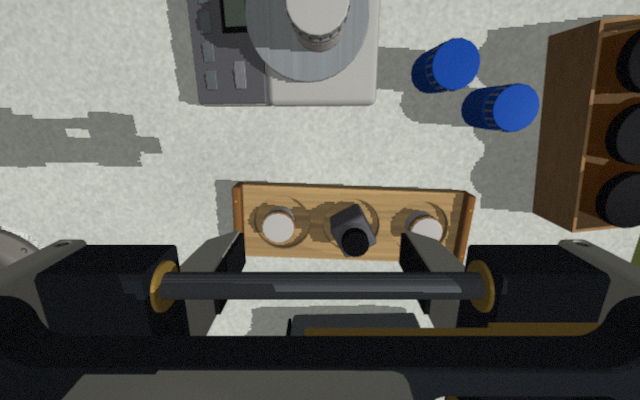

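View pics/w0z.png

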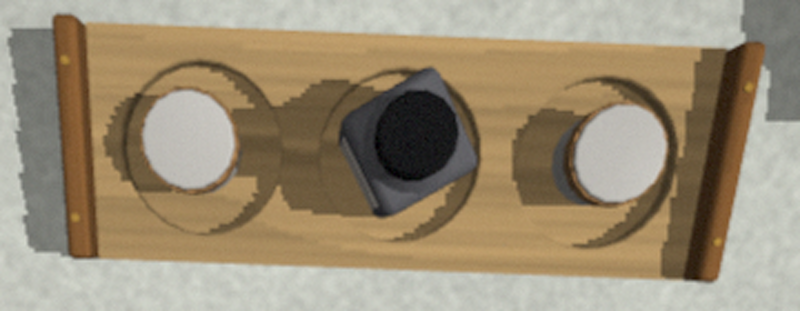

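In w1 the balance is cut off at the top, with the pan at about (308,20). The carrier is clear, with its middle seat near (348,222). I'll move on over the balance.

{"method": "apply_moves", "body": {
  "rows": [
    [[-5,-0.5,0],0,9],
    [[-9,-1,0],0,9],
    [[-9,-1,0],0,9],
    [[-9,-1,0],0,9]
  ]
}}

```text
time: 1.32
tool_pos: [524.2, 289.9, 268.7]
tcp_rot: [-1.573, -0.001, -1.569]
contact_force: [-1.1, 0.1, 0.5]
grip_width: 90.3
```

Run:
```python
from h import *
print(bot.get_obs()["tool_pos"],bot.get_obs()["dq"].round(3))
shot("wrist","w2")
im=np.load("pics/w2.npy")
cv2.imwrite("pics/w2z.png",cv2.resize(im[0:240,160:480],(800,600),interpolation=cv2.INTER_CUBIC))
```

```text
[524.21229887 289.86868954 268.6660784 ] [-0.014 -0.009  0.003  0.002  0.004  0.003]
```

View pics/w2z.png

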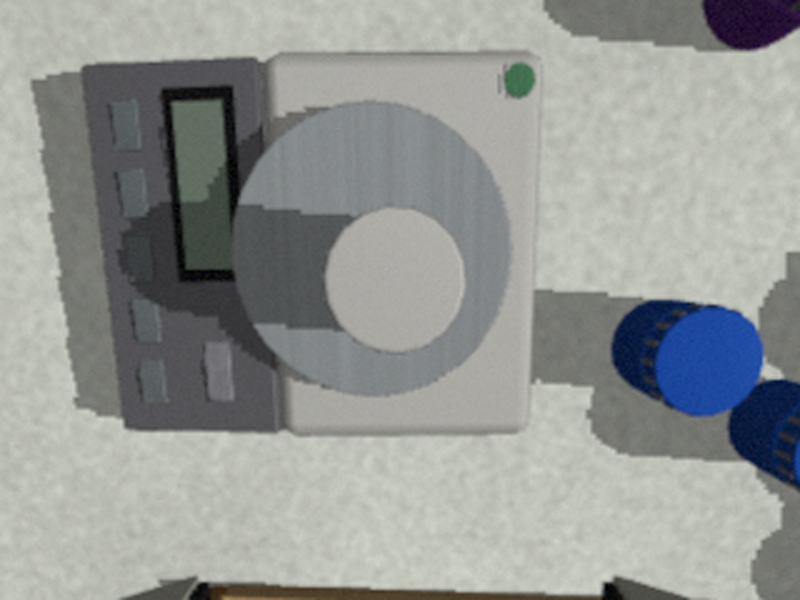

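The zoomed w2 view shows the pan ellipse spanning x 233–512 and y 100–396, and the jar cap spanning x 326–465 and y 207–352. I'll compute positions from these and the carrier views.

```bash
cat >> h.py <<'E'
import pickle
def circ(f,pts,z,s=1,off=(0,0)):
    i=pickle.load(open(f"pics/{f}.pkl","rb"))
    P=np.array([ray(i,(p[0]/s+off[0],p[1]/s+off[1]),z)[:2] for p in pts])
    A=np.c_[2*P,np.ones(len(P))];x=np.linalg.lstsq(A,(P**2).sum(1),rcond=None)[0]
    return x[:2].round(1),round(np.sqrt(x[2]+x[:2]@x[:2]),1)
def wp(f,pts,z,s=1,off=(0,0)):
    i=pickle.load(open(f"pics/{f}.pkl","rb"))
    return np.array([ray(i,(p[0]/s+off[0],p[1]/s+off[1]),z) for p in pts]).round(1)
E
python3 - <<'E'
from h import *
W0=dict(mtx=np.array([[299.69367169,0,321.90403121],[0,299.69367169,197.13076998],[0,0,1]]),rvec=np.array([-2.84886616e+00,-4.94895381e-04,1.45169386e-03]),tvec=np.array([-523.62095743,-36.96673012,391.52439083]))
pickle.dump(W0,open("pics/w0.pkl","wb"))
print("pan",circ("w2",[(233,245),(512,245),(372,100),(375,396),(270,150),(480,345),(275,345),(478,145)],72,2.5,(160,0)))
print("jar",circ("w2",[(326,280),(465,280),(395,207),(398,352)],152,2.5,(160,0)))
print("housing right corners",wp("w2",[(540,55),(528,432)],60,2.5,(160,0)))
s=800/360;o=(180,0)
print("board top corners",wp("w0",[(84,24),(725,50),(690,280),(97,258)],20,s,o))
print("seatL",circ("w0",[(125,140),(200,61),(281,150),(205,235)],20,s,o))
print("seatM",circ("w0",[(322,150),(385,72),(478,150),(395,240)],20,s,o))
print("seatR",circ("w0",[(600,77),(676,165),(600,247),(550,240)],20,s,o))
print("potL",circ("w0",[(142,140),(238,140),(188,89),(190,194)],44,s,o))
print("potR",circ("w0",[(570,150),(667,150),(622,101),(620,206)],44,s,o))
print("cap",circ("w0",[(376,137),(458,137),(417,90),(416,182)],88,s,o))
print("bottle top edge corners",wp("w0",[(433,68),(476,160),(383,216),(340,135)],66,s,o))
c=np.load("pics/w1.npy");cv2.imwrite("pics/w1z.png",cv2.resize(c[175:270,225:485],(800,292),interpolation=cv2.INTER_CUBIC))
E
```

```text
pan (array([509. , 372.6]), np.float64(64.4))
jar (array([519.7, 362.3]), np.float64(25.2))
housing right corners [[582.5 457.3  60. ]
 [585.7 286.9  60. ]]
board top corners [[412.1 176.2  20. ]
 [723.  165.   20. ]
 [723.7  55.9  20. ]
 [408.   67.2  20. ]]
seatL (array([466.7, 119.5]), np.float64(40.1))
seatM (array([566.5, 116.3]), np.float64(39.8))
seatR (array([666.3, 112.6]), np.float64(40.8))
potL (array([464.6, 120.5]), np.float64(22.7))
potR (array([667. , 115.1]), np.float64(23.1))
cap (array([565.4, 117.1]), np.float64(17.1))
bottle top edge corners [[574.1 147.2  66. ]
 [595.  110.6  66. ]
 [554.4  87.   66. ]
 [534.5 120.8  66. ]]
```

View pics/w1z.png

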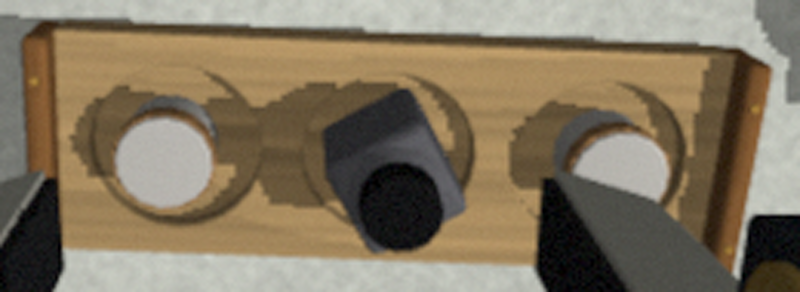

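The carrier view agrees: the bottle is turned about 31° and the seat middle is at (566,116). The pan is at (509,373) and the jar at (520,362). Next is the shaker side.

{"method": "apply_moves", "body": {
  "rows": [
    [[6,0,0],0,9],
    [[12,0,0],0,9],
    [[18,0,0],0,9],
    [[24,0,0],0,9],
    [[30,0,0],0,9]
  ]
}}

```text
time: 2.0
tool_pos: [523.8, -13.6, 269.3]
tcp_rot: [-1.573, -0.001, -1.571]
contact_force: [1.6, 0.2, -0.4]
grip_width: 90.1
```

{"method": "apply_moves", "body": {
  "rows": [
    [[6,0,0],0,9],
    [[12,0,0],0,9],
    [[18,0,0],0,9],
    [[23,0,0],0,9],
    [[23,0,0],0,9]
  ]
}}

```text
time: 2.62
tool_pos: [522.0, -248.2, 268.9]
tcp_rot: [-1.574, -0.002, -1.578]
contact_force: [1.0, 1.1, 0.5]
grip_width: 90.1
```

Run:
```python
from h import *
print(bot.get_obs()["tool_pos"],bot.get_obs()["tcp_rot"],bot.get_obs()["dq"].round(3))
shot("wrist","w3")
im=np.load("pics/w3.npy")
cv2.imwrite("pics/w3z.png",cv2.resize(im[0:240,160:480],(800,600),interpolation=cv2.INTER_CUBIC))
```

```text
[ 521.98460397 -248.19481513  268.8862238 ] [-1.57398696 -0.00186327 -1.57802788] [ 0.067 -0.028  0.035  0.029  0.01   0.034]
```

View pics/w3z.png

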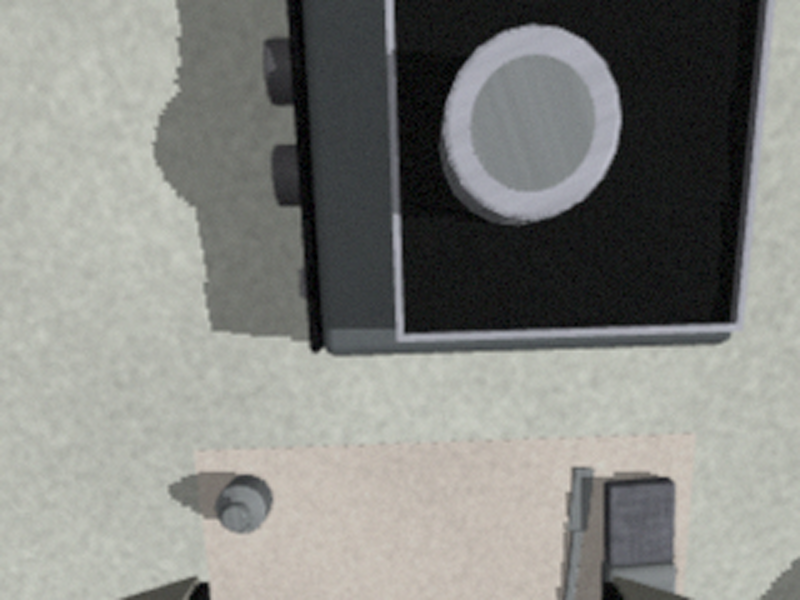

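The zoomed w3 view shows the tin top at about (533,122), the tray's near corners at (402,338) and (740,326), and the sheet's top edge running from (195,449) to (695,435). The spatula is at x≈575 and the weight at (243,503).

Run:
```python
from h import *
k=dict(s=2.5,off=(160,0))
print("tin",circ("w3",[(444,120),(621,115),(537,25),(530,221-10),(470,55),(600,60),(603,180)],143,**k))
print("rim corners outer",wp("w3",[(399,341),(742,329),(387,0),(770,0)],102,**k))
print("sheet edge",wp("w3",[(195,449),(695,435)],0,**k), "spat",wp("w3",[(570,470),(562,598)],3,**k),"weight",wp("w3",[(240,520),(272,503)],0,**k))
```

```text
tin (array([ 566.9, -122.5]), np.float64(30.7))
rim corners outer [[ 518.5 -201.8  102. ]
 [ 667.5 -197.7  102. ]
 [ 515.1  -72.1  102. ]
 [ 662.9  -73.3  102. ]]
sheet edge [[ 395.3 -274.1    0. ]
 [ 691.9 -267.4    0. ]] spat [[ 618.6 -287.6    3. ]
 [ 618.3 -370.8    3. ]] weight [[ 418.9 -318.9    0. ]
 [ 439.2 -308.1    0. ]]
```

{"method": "apply_moves", "body": {
  "rows": [
    [[-5,0,0],0,9],
    [[-10,0,0],0,9],
    [[-10,0,0],0,9],
    [[-10,0,0],0,9]
  ]
}}

```text
time: 3.18
tool_pos: [522.6, -145.6, 269.3]
tcp_rot: [-1.574, -0.001, -1.575]
contact_force: [0.8, -0.7, 0.6]
grip_width: 89.9
```

Run:
```python
from h import *
print(bot.get_obs()["tool_pos"],bot.get_obs()["tcp_rot"],bot.get_obs()["dq"].round(3))
shot("wrist","w4")
im=np.load("pics/w4.npy")
cv2.imwrite("pics/w4z.png",cv2.resize(im[0:240,160:480],(800,600),interpolation=cv2.INTER_CUBIC))
```

```text
[ 522.61173457 -145.63824884  269.3138442 ] [-1.57353524e+00 -1.37512860e-03 -1.57489227e+00] [-0.023  0.013 -0.011 -0.002 -0.    -0.001]
```

View pics/w4z.png

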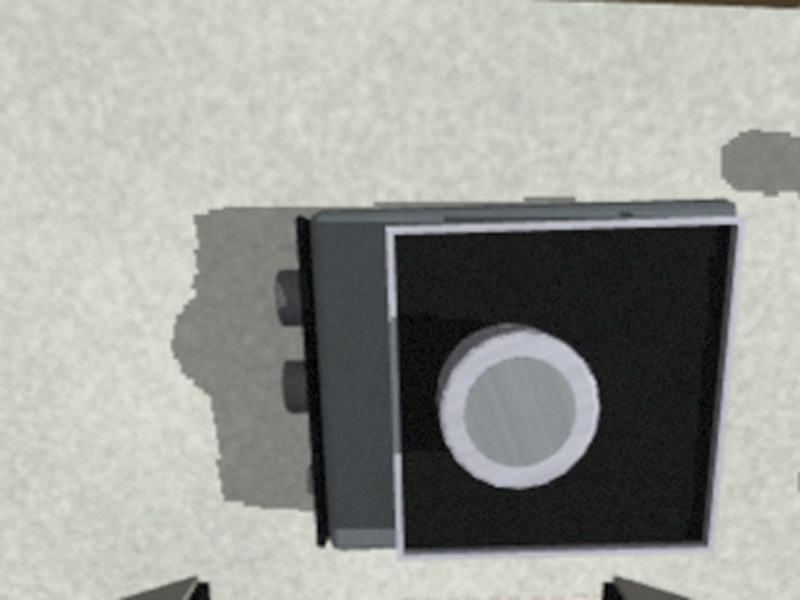

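In w4 the whole tray is visible, with its corners at (386,228), (742,220), (711,553) and (399,558). The tin top spans x 440–600 and y 330–488.

Run:
```python
from h import *
k=dict(s=2.5,off=(160,0))
c=wp("w4",[(386,228),(742,220),(711,553),(399,558)],102,**k);print(c,c.mean(0))
print("tin",circ("w4",[(441,405),(600,405),(520,330),(520,488),(463,465),(577,465)],143,**k))
o=bot.get_obs();print(o["tool_pos"],o["tcp_rot"])
```

```text
[[ 513.9  -52.6  102. ]
 [ 662.6  -50.1  102. ]
 [ 666.7 -199.   102. ]
 [ 518.5 -201.1  102. ]] [ 590.425 -125.7    102.   ]
tin (array([ 567.4, -123. ]), np.float64(31.5))
[ 522.66462552 -146.2224758   269.16697045] [-1.57365991e+00 -1.26262270e-03 -1.57594048e+00]
```

{"method": "apply_moves", "body": {
  "rows": [
    [[-2.3,3,4.5],0,9.1],
    [[-2.3,7,4.5],0,9.1],
    [[-2.3,8,4.5],0,9.1],
    [[-2.3,8,4.5],0,9.1],
    [[-2.3,8,4.5],0,9.1]
  ]
}}

```text
time: 3.85
tool_pos: [568.2, -124.4, 190.9]
tcp_rot: [-1.571, -0.002, -1.577]
contact_force: [-0.8, -1.2, 0.1]
grip_width: 91.5
```

{"method": "apply_moves", "body": {
  "rows": [
    [[-0.1,3,-0.1],0,9.1],
    [[-0.1,6,-0.1],0,9.1],
    [[-0.1,6.9,-0.1],0,9.1],
    [[-0.1,6.9,-0.1],0,9.1],
    [[-0.1,6.9,-0.1],0,7]
  ]
}}

```text
time: 4.47
tool_pos: [568.1, -124.0, 123.5]
tcp_rot: [-1.568, -0.003, -1.577]
contact_force: [-0.3, -0.6, -0.0]
grip_width: 84.8
```

{"method": "apply_moves", "body": {
  "rows": [
    [[0,0,0],0,5],
    [[0,0,0],0,5],
    [[0,0,0],0,5],
    [[0,0,0],0,5],
    [[0,0,0],0,5]
  ]
}}

```text
time: 5.1
tool_pos: [568.2, -124.1, 124.0]
tcp_rot: [-1.568, -0.004, -1.577]
contact_force: [-1.4, -0.5, 5.7]
grip_width: 61.2
```

The tin is gripped at 61 mm. Lifting it and carrying it to the sheet.

{"method": "apply_moves", "body": {
  "rows": [
    [[0,-2,0],0,5],
    [[0,-4,0],0,5],
    [[1,-6,-0.5],0,5],
    [[5,-6,-1.5],0,5],
    [[10,-6,-2.5],0,5]
  ]
}}

```text
time: 5.72
tool_pos: [542.2, -223.7, 184.0]
tcp_rot: [-1.568, -0.003, -1.575]
contact_force: [1.0, -0.6, -1.9]
grip_width: 61.3
```

{"method": "apply_moves", "body": {
  "rows": [
    [[5,0,-1],0,5],
    [[10,0,-1.8],0,5],
    [[14.6,1,-1.8],0,5],
    [[14.6,2,-1.8],0,5],
    [[14.6,2,-1.8],0,5]
  ]
}}

```text
time: 6.35
tool_pos: [522.9, -368.6, 162.3]
tcp_rot: [-1.571, 0.0, -1.575]
contact_force: [0.4, -0.4, -2.1]
grip_width: 61.3
```

{"method": "apply_moves", "body": {
  "rows": [
    [[0,4,0],0,5],
    [[0,8,0],0,5],
    [[0,11,0],0,5],
    [[0,12.5,0],0,5],
    [[0,12.9,0],0,5]
  ]
}}

```text
time: 6.98
tool_pos: [523.2, -367.7, 33.2]
tcp_rot: [-1.571, 0.001, -1.574]
contact_force: [-0.3, -0.6, -2.9]
grip_width: 61.1
```

{"method": "apply_moves", "body": {
  "rows": [
    [[0,0,0],0,5],
    [[0,0,0],0,5]
  ]
}}

```text
time: 7.22
tool_pos: [523.9, -368.1, 34.6]
tcp_rot: [-1.569, -0.001, -1.574]
contact_force: [0.4, -0.1, -1.9]
grip_width: 60.9
```

{"method": "apply_moves", "body": {
  "rows": [
    [[0,0.3,0],0,5],
    [[0,0.5,0],0,5],
    [[0,0.5,0],0,5]
  ]
}}

```text
time: 7.6
tool_pos: [523.8, -368.1, 29.4]
tcp_rot: [-1.57, -0.001, -1.574]
contact_force: [1.0, -0.1, -2.0]
grip_width: 61.5
```

{"method": "apply_moves", "body": {
  "rows": [
    [[0,0.1,0],0,5],
    [[0,0.2,0],0,5],
    [[0,0.2,0],0,5]
  ]
}}

```text
time: 7.98
tool_pos: [523.8, -368.1, 29.0]
tcp_rot: [-1.569, -0.001, -1.574]
contact_force: [-2.5, 3.0, 9.0]
grip_width: 61.3
```

Contact (+9 N up). Releasing and retracting.

{"method": "apply_moves", "body": {
  "rows": [
    [[0,0,0],0,9.1],
    [[0,0,0],0,9.1],
    [[0,0,0],0,9.1],
    [[0,0,0],0,9.1],
    [[0,0,0],0,9.1]
  ]
}}

```text
time: 8.6
tool_pos: [523.8, -368.1, 28.9]
tcp_rot: [-1.569, -0.001, -1.574]
contact_force: [-0.5, -0.5, 0.7]
grip_width: 91.2
```

{"method": "apply_moves", "body": {
  "rows": [
    [[0,-3,0],0,9.1],
    [[0,-8,0],0,9.1],
    [[0,-14,0],0,9.1],
    [[-3,-20,0.5],0,9.1],
    [[-8,-22,1],0,9.1]
  ]
}}

```text
time: 9.22
tool_pos: [534.5, -289.0, 252.5]
tcp_rot: [-1.564, -0.005, -1.577]
contact_force: [0.9, 0.4, -0.7]
grip_width: 91.2
```

Run:
```python
from h import *
shot("side","s1")
shot("scene","c1")
cv2.imwrite("pics/c1z.png",cv2.resize(np.load("pics/c1.npy")[100:260,170:400],(690,480)))
```

```text
(no output)
```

View pics/c1z.png

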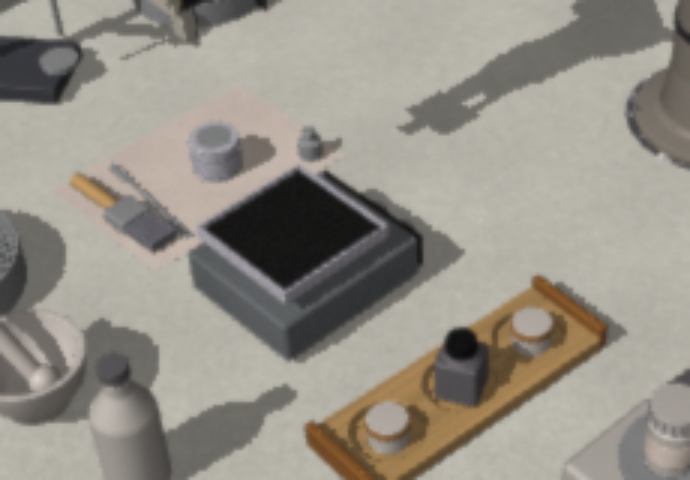

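The scene shows the tin upright on the clear part of the sheet at about (523.8,-368.1), as released. Now the bottle.

{"method": "apply_moves", "body": {
  "rows": [
    [[-6,0,0.5],0,9.1],
    [[-12,0,1],0,9.1],
    [[-18,0,1.5],0,9.1],
    [[-24,0,2],0,9.1],
    [[-30,0,2.5],0,9.1]
  ]
}}

```text
time: 9.95
tool_pos: [560.2, 17.0, 251.8]
tcp_rot: [-1.564, -0.003, -1.57]
contact_force: [0.8, -0.0, 0.4]
grip_width: 91.0
```

{"method": "apply_moves", "body": {
  "rows": [
    [[-4,0,0.5],-0.18,9.1],
    [[-8,0,0.5],-0.36,9.1],
    [[-10,0,0.5],-0.55,9.1],
    [[-10.3,0,0.5],-0.55,9.1],
    [[-10.3,0,0.5],-0.55,9.1]
  ]
}}

```text
time: 10.58
tool_pos: [565.2, 119.3, 251.1]
tcp_rot: [-1.568, -0.006, -1.024]
contact_force: [-0.5, 0.1, 0.7]
grip_width: 91.0
```

```bash
cat >> h.py <<'E'
def go(x,y,z):
    o=bot.get_obs();R=Ro.from_euler("xyz",o["tcp_rot"]).as_matrix()
    print(o["tool_pos"].round(1),o["tcp_rot"].round(3),"shift cm",(R.T@(np.array([x,y,z])-o["tool_pos"])/10).round(2),"head z",np.degrees(np.arctan2(R[1,2],R[0,2])).round(1),"lean",R[:,1].round(3))
E
python3 -c "
from h import *
go(565,116.8,48)"
```

```text
[565.2 119.3 251.1] [-1.568 -0.006 -1.024] shift cm [ 0.07 20.31 -0.21] head z 31.3 lean [ 0.006 -0.004 -1.   ]
```

{"method": "apply_moves", "body": {
  "rows": [
    [[0.1,5,-0.2],0,9.1],
    [[0.1,10,-0.2],0,9.1],
    [[0.1,15,-0.2],0,9.1],
    [[0.1,19,-0.2],0,9.1],
    [[0.1,20.3,-0.2],0,9.1]
  ]
}}

```text
time: 11.2
tool_pos: [564.0, 115.1, 45.8]
tcp_rot: [-1.571, -0.005, -1.028]
contact_force: [-0.2, -0.6, 0.4]
grip_width: 91.0
```

{"method": "apply_moves", "body": {
  "rows": [
    [[0,0,0],0,8],
    [[0,0,0],0,4],
    [[0,0,0],0,4],
    [[0,0,0],0,4],
    [[0,0,0],0,4]
  ]
}}

```text
time: 11.82
tool_pos: [564.9, 115.5, 46.6]
tcp_rot: [-1.569, -0.006, -1.028]
contact_force: [2.0, 1.1, 3.5]
grip_width: 47.6
```

Bottle gripped at 47.6 mm. Lifting.

{"method": "apply_moves", "body": {
  "rows": [
    [[0,-2,0],0,4],
    [[0,-5,0],0,4],
    [[0,-9,0],0,4],
    [[0,-14,0],0,4],
    [[0,-17,0],0,4]
  ]
}}

```text
time: 12.45
tool_pos: [564.3, 116.2, 218.9]
tcp_rot: [-1.568, -0.007, -1.028]
contact_force: [0.2, 0.3, -2.6]
grip_width: 47.8
```

```bash
python3 -c "
from h import *
go(590.4,-125.7,205)"
```

```text
[564.3 116.2 218.9] [-1.568 -0.007 -1.028] shift cm [ 22.05   1.5  -10.27] head z 31.1 lean [ 0.006 -0.004 -1.   ]
```

{"method": "apply_moves", "body": {
  "rows": [
    [[5,0,-2.3],0,4],
    [[10.5,0,-4.9],0,4],
    [[16,0.5,-7.5],0,4],
    [[21,1.5,-9.8],0,4],
    [[22.1,1.5,-10.3],0,4]
  ]
}}

```text
time: 13.08
tool_pos: [589.4, -129.6, 203.2]
tcp_rot: [-1.57, -0.005, -1.032]
contact_force: [-0.4, 1.0, -4.1]
grip_width: 48.1
```

{"method": "apply_moves", "body": {
  "rows": [
    [[0,0,0],0,4],
    [[0,0,0],0,4]
  ]
}}

```text
time: 13.32
tool_pos: [589.1, -128.3, 203.0]
tcp_rot: [-1.571, -0.004, -1.031]
contact_force: [-0.1, 0.3, -2.7]
grip_width: 47.6
```

```bash
python3 -c "
from h import *
go(590.4,-125.7,135)"
```

```text
[ 589.1 -128.3  203. ] [-1.571 -0.004 -1.031] shift cm [-0.18  6.8   0.24] head z 30.9 lean [ 0.002 -0.003 -1.   ]
```

{"method": "apply_moves", "body": {
  "rows": [
    [[-0.2,2.5,0.2],0,4],
    [[-0.2,5,0.2],0,4],
    [[-0.2,6.4,0.2],0,4],
    [[-0.2,6.8,0.2],0,4],
    [[-0.2,6.8,0.2],0,4]
  ]
}}

```text
time: 13.95
tool_pos: [590.4, -125.5, 135.6]
tcp_rot: [-1.57, -0.004, -1.03]
contact_force: [-0.1, 0.2, -2.4]
grip_width: 47.8
```

{"method": "apply_moves", "body": {
  "rows": [
    [[0,0.1,0],0,4],
    [[0,0.2,0],0,4]
  ]
}}

```text
time: 14.2
tool_pos: [590.7, -125.7, 134.3]
tcp_rot: [-1.569, -0.005, -1.03]
contact_force: [-0.3, 0.2, -3.6]
grip_width: 48.0
```

{"method": "apply_moves", "body": {
  "rows": [
    [[0,0.1,0],0,4],
    [[0,0.2,0],0,4],
    [[0,0.2,0],0,4]
  ]
}}

```text
time: 14.58
tool_pos: [590.6, -125.7, 132.2]
tcp_rot: [-1.569, -0.005, -1.03]
contact_force: [0.1, 0.4, -2.4]
grip_width: 47.9
```

{"method": "apply_moves", "body": {
  "rows": [
    [[0,0.1,0],0,4],
    [[0,0.2,0],0,4],
    [[0,0.2,0],0,4]
  ]
}}

```text
time: 14.95
tool_pos: [590.8, -125.8, 131.6]
tcp_rot: [-1.569, -0.006, -1.03]
contact_force: [-2.4, 0.7, 7.0]
grip_width: 47.9
```

{"method": "apply_moves", "body": {
  "rows": [
    [[0,0,0],0,9.1],
    [[0,0,0],0,9.1],
    [[0,0,0],0,9.1],
    [[0,0,0],0,9.1],
    [[0,0,0],0,9.1]
  ]
}}

```text
time: 15.58
tool_pos: [590.8, -125.8, 131.5]
tcp_rot: [-1.569, -0.006, -1.03]
contact_force: [0.1, -0.8, -0.0]
grip_width: 89.6
```

{"method": "apply_moves", "body": {
  "rows": [
    [[0,-3,0],0,9.1],
    [[0,-8,0],0,9.1],
    [[0,-12,0],0,9.1],
    [[0,-13,0],0,9.1]
  ]
}}

```text
time: 16.08
tool_pos: [591.2, -125.6, 264.5]
tcp_rot: [-1.565, -0.01, -1.03]
contact_force: [0.9, -0.0, -0.1]
grip_width: 91.1
```

Run:
```python
from h import *
shot("side","s2")
cv2.imwrite("pics/s2z.png",cv2.resize(np.load("pics/s2.npy")[110:310,220:440],(660,600)))
go(519.7,362.3,255)
```

```text
[ 590.9 -125.5  264. ] [-1.566 -0.009 -1.03 ] shift cm [-45.49   0.57  19.  ] head z 31.0 lean [ 0.009 -0.005 -1.   ]
```

View pics/s2z.png

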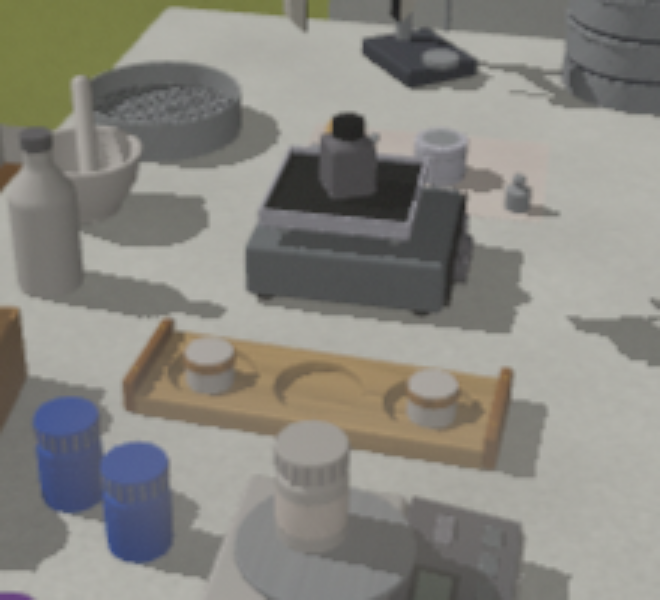

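The side view shows the bottle upright near the middle of the mat and the carrier's middle seat empty. Now on to the jar.

{"method": "apply_moves", "body": {
  "rows": [
    [[-5.5,0,2.3],0,9.1],
    [[-11,0,4.6],0,9.1],
    [[-16.5,0,6.9],0,9.1],
    [[-22,0,9.2],0,9.1],
    [[-27.5,0,11.5],0,9.1]
  ]
}}

```text
time: 16.75
tool_pos: [546.8, 171.1, 260.0]
tcp_rot: [-1.569, -0.008, -1.03]
contact_force: [0.8, 0.2, -0.8]
grip_width: 90.9
```

{"method": "apply_moves", "body": {
  "rows": [
    [[-5.5,0,2.3],0,9.1],
    [[-11,0,4.6],0,9.1],
    [[-16.5,0,6.9],0,9.1],
    [[-18,0,7.5],0,9.1],
    [[-18,0,7.5],0,9.1]
  ]
}}

```text
time: 17.38
tool_pos: [517.8, 364.4, 256.8]
tcp_rot: [-1.572, -0.008, -1.029]
contact_force: [-0.3, -0.5, -0.1]
grip_width: 91.0
```

```bash
python3 -c "
from h import *
go(519.7,362.3,123)"
```

```text
[517.8 364.4 256.8] [-1.572 -0.008 -1.029] shift cm [ 0.16 13.38  0.07] head z 31.1 lean [ 0.003 -0.008 -1.   ]
```

{"method": "apply_moves", "body": {
  "rows": [
    [[0.2,4,0.1],0,9.1],
    [[0.2,8,0.1],0,9.1],
    [[0.2,12,0.1],0,9.1],
    [[0.2,13.4,0.1],0,9.1],
    [[0.2,13.4,0.1],0,9.1]
  ]
}}

```text
time: 18.0
tool_pos: [520.5, 360.8, 122.6]
tcp_rot: [-1.573, -0.009, -1.03]
contact_force: [0.5, -0.5, -0.2]
grip_width: 91.0
```

{"method": "apply_moves", "body": {
  "rows": [
    [[0,0,0],0,7],
    [[0,0,0],0,4.5],
    [[0,0,0],0,4.5],
    [[0,0,0],0,4.5],
    [[0,0,0],0,4.5]
  ]
}}

```text
time: 18.62
tool_pos: [520.6, 361.0, 122.8]
tcp_rot: [-1.573, -0.009, -1.03]
contact_force: [0.4, -0.2, 1.1]
grip_width: 51.1
```

{"method": "apply_moves", "body": {
  "rows": [
    [[0,-1.5,0],0,4.5],
    [[0,-4,0],0,4.5],
    [[0,-6,0],0,4.5],
    [[0,-6,0],0,4.5]
  ]
}}

```text
time: 19.12
tool_pos: [521.3, 362.0, 185.2]
tcp_rot: [-1.568, -0.009, -1.03]
contact_force: [-0.1, -0.2, -2.7]
grip_width: 51.2
```

```bash
python3 -c "
from h import *
go(566.5,116.3,160)"
```

```text
[521.3 362.  185.2] [-1.568 -0.009 -1.03 ] shift cm [23.37  2.71 -8.79] head z 31.0 lean [ 0.007 -0.006 -1.   ]
```

{"method": "apply_moves", "body": {
  "rows": [
    [[5.5,0,-2.1],0,4.5],
    [[11,0,-4.1],0,4.5],
    [[16.5,0.5,-6.2],0,4.5],
    [[22,1.5,-8.3],0,4.5],
    [[23.4,2.7,-8.8],0,4.5]
  ]
}}

```text
time: 19.75
tool_pos: [566.7, 112.6, 159.3]
tcp_rot: [-1.569, -0.009, -1.034]
contact_force: [-0.1, 0.2, -2.3]
grip_width: 51.4
```

{"method": "apply_moves", "body": {
  "rows": [
    [[0,0,0],0,4.5],
    [[0,0,0],0,4.5]
  ]
}}

```text
time: 20.0
tool_pos: [566.5, 113.8, 159.1]
tcp_rot: [-1.57, -0.008, -1.033]
contact_force: [-0.1, 0.3, -1.3]
grip_width: 51.5
```

```bash
python3 -c "
from h import *
go(566.5,116.3,66)"
```

```text
[566.5 113.8 159.1] [-1.57  -0.008 -1.033] shift cm [-0.29  9.31  0.12] head z 30.8 lean [ 0.005 -0.007 -1.   ]
```

{"method": "apply_moves", "body": {
  "rows": [
    [[-0.3,3,0.1],0,4.5],
    [[-0.3,6,0.1],0,4.5],
    [[-0.3,8.5,0.1],0,4.5],
    [[-0.3,9.3,0.1],0,4.5],
    [[-0.3,9.3,0.1],0,4.5]
  ]
}}

```text
time: 20.62
tool_pos: [566.4, 117.3, 66.4]
tcp_rot: [-1.569, -0.008, -1.031]
contact_force: [0.6, -0.9, -0.7]
grip_width: 51.3
```

{"method": "apply_moves", "body": {
  "rows": [
    [[0,0.1,0],0,4.5],
    [[0,0.2,0],0,4.5],
    [[0,0.2,0],0,4.5]
  ]
}}

```text
time: 21.0
tool_pos: [566.6, 117.3, 64.9]
tcp_rot: [-1.569, -0.009, -1.032]
contact_force: [0.4, -0.6, -1.1]
grip_width: 51.5
```

{"method": "apply_moves", "body": {
  "rows": [
    [[0,0.1,0],0,4.5],
    [[0,0.2,0],0,4.5],
    [[0,0.3,0],0,4.5],
    [[0,0.3,0],0,4.5]
  ]
}}

```text
time: 21.5
tool_pos: [566.5, 117.2, 61.7]
tcp_rot: [-1.569, -0.009, -1.032]
contact_force: [-0.9, 1.0, -1.1]
grip_width: 51.6
```

{"method": "apply_moves", "body": {
  "rows": [
    [[0,0.1,0],0,4.5],
    [[0,0.1,0],0,4.5]
  ]
}}

```text
time: 21.75
tool_pos: [566.6, 117.2, 60.9]
tcp_rot: [-1.569, -0.009, -1.032]
contact_force: [-0.2, -0.2, 1.4]
grip_width: 51.5
```

{"method": "apply_moves", "body": {
  "rows": [
    [[0,0.1,0],0,4.5],
    [[0,0.1,0],0,4.5]
  ]
}}

```text
time: 22.0
tool_pos: [566.8, 117.2, 60.9]
tcp_rot: [-1.568, -0.009, -1.031]
contact_force: [-1.6, 0.6, 7.4]
grip_width: 51.5
```

{"method": "apply_moves", "body": {
  "rows": [
    [[0,0,0],0,9.1],
    [[0,0,0],0,9.1],
    [[0,0,0],0,9.1],
    [[0,0,0],0,9.1],
    [[0,0,0],0,9.1]
  ]
}}

```text
time: 22.62
tool_pos: [566.7, 117.2, 60.7]
tcp_rot: [-1.568, -0.009, -1.031]
contact_force: [-0.2, 0.8, 0.2]
grip_width: 90.1
```

{"method": "apply_moves", "body": {
  "rows": [
    [[0,-3,0],0,9.1],
    [[0,-8,0],0,9.1],
    [[0,-13,0],0,9.1],
    [[0,-18,0],0,9.1],
    [[0,-19,0],0,9.1]
  ]
}}

```text
time: 23.25
tool_pos: [566.9, 118.6, 254.8]
tcp_rot: [-1.562, -0.012, -1.031]
contact_force: [0.4, -0.5, -0.2]
grip_width: 90.9
```

Run:
```python
from h import *
shot("side","s3")
cv2.imwrite("pics/s3z.png",cv2.resize(np.load("pics/s3.npy")[110:310,220:440],(660,600)))
go(523.8,-368.1,240)
```

```text
[566.5 118.6 253.9] [-1.563 -0.011 -1.031] shift cm [ 39.55   1.63 -28.67] head z 30.9 lean [ 0.012 -0.006 -1.   ]
```

View pics/s3z.png

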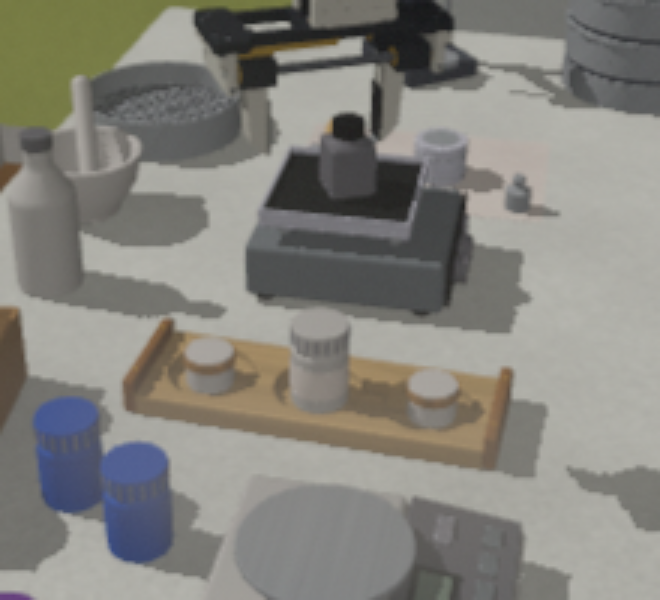

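The side view shows the jar upright in the middle seat and both pots still standing. Now back to the tin.

{"method": "apply_moves", "body": {
  "rows": [
    [[5,0,-3.6],0,9.1],
    [[10,0,-7.2],0,9.1],
    [[15,0,-10.8],0,9.1],
    [[20,0,-14.5],0,9.1],
    [[25,0,-18.1],0,9.1]
  ]
}}

```text
time: 23.92
tool_pos: [538.5, -190.5, 253.7]
tcp_rot: [-1.565, -0.009, -1.031]
contact_force: [0.6, -0.1, 0.3]
grip_width: 90.9
```

{"method": "apply_moves", "body": {
  "rows": [
    [[5,0,-3.6],0,9.1],
    [[10,0,-7.2],0,9.1],
    [[14.5,0.6,-10.5],0,9.1],
    [[14.5,1.6,-10.5],0,9.1],
    [[14.5,1.6,-10.5],0,9.1]
  ]
}}

```text
time: 24.55
tool_pos: [522.3, -367.9, 235.7]
tcp_rot: [-1.566, -0.004, -1.032]
contact_force: [0.7, -0.5, -0.5]
grip_width: 91.0
```

```bash
python3 -c "
from h import *
go(523.8,-368.1,30)"
```

```text
[ 522.3 -367.9  235.7] [-1.566 -0.004 -1.032] shift cm [2.000e-02 2.057e+01 2.000e-02] head z 30.9 lean [ 0.006 -0.001 -1.   ]
```

{"method": "apply_moves", "body": {
  "rows": [
    [[0,5,0],0,9.1],
    [[0,10,0],0,9.1],
    [[0,15,0],0,9.1],
    [[0,19,0],0,9.1],
    [[0,20.4,0],0,9.1]
  ]
}}

```text
time: 25.18
tool_pos: [523.0, -365.2, 29.4]
tcp_rot: [-1.567, 0.001, -1.03]
contact_force: [0.8, -1.0, 0.9]
grip_width: 91.0
```

{"method": "apply_moves", "body": {
  "rows": [
    [[0,0,0],0,7],
    [[0,0,0],0,5],
    [[0,0,0],0,5],
    [[0,0,0],0,5],
    [[0,0,0],0,5]
  ]
}}

```text
time: 25.8
tool_pos: [523.6, -365.7, 30.9]
tcp_rot: [-1.566, -0.002, -1.03]
contact_force: [-0.0, 0.1, 5.9]
grip_width: 61.1
```

{"method": "apply_moves", "body": {
  "rows": [
    [[0,-3,0],0,5],
    [[0,-8,0],0,5],
    [[0,-13,0],0,5],
    [[0,-18,0],0,5],
    [[0,-21,0],0,5]
  ]
}}

```text
time: 26.42
tool_pos: [522.8, -366.3, 243.9]
tcp_rot: [-1.565, -0.005, -1.03]
contact_force: [0.4, 0.0, -2.7]
grip_width: 61.1
```

```bash
python3 -c "
from h import *
go(509,372.6,240)"
```

```text
[ 522.8 -366.3  243.9] [-1.565 -0.005 -1.03 ] shift cm [-64.06   0.29  36.85] head z 31.0 lean [ 0.007 -0.001 -1.   ]
```

{"method": "apply_moves", "body": {
  "rows": [
    [[-4.5,0,2.6],0,5],
    [[-9.5,0,5.5],0,5],
    [[-14.5,0,8.3],0,5],
    [[-19.5,0,11.2],0,5],
    [[-24.5,0,14.1],0,5]
  ]
}}

```text
time: 27.05
tool_pos: [517.0, -81.9, 243.4]
tcp_rot: [-1.565, -0.004, -1.031]
contact_force: [1.8, 0.5, -1.6]
grip_width: 60.7
```

{"method": "apply_moves", "body": {
  "rows": [
    [[-5,0,2.9],0,5],
    [[-10,0,5.8],0,5],
    [[-15,0,8.6],0,5],
    [[-20,0,11.5],0,5],
    [[-25,0,14.4],0,5]
  ]
}}

```text
time: 27.68
tool_pos: [511.4, 208.2, 243.1]
tcp_rot: [-1.566, -0.005, -1.031]
contact_force: [1.1, 0.9, -2.3]
grip_width: 60.7
```

```bash
python3 -c "
from h import *
go(509,372.6,200)"
```

```text
[511.4 208.2 243.1] [-1.566 -0.005 -1.031] shift cm [-14.25   4.28   8.22] head z 30.9 lean [ 0.007 -0.001 -1.   ]
```

{"method": "apply_moves", "body": {
  "rows": [
    [[-5,0,2.9],0,5],
    [[-10,1,5.8],0,5],
    [[-13.5,3,7.8],0,5],
    [[-14.2,4.3,8.2],0,5],
    [[-14.2,4.3,8.2],0,5]
  ]
}}

```text
time: 28.3
tool_pos: [508.3, 371.5, 198.2]
tcp_rot: [-1.569, -0.005, -1.03]
contact_force: [-0.4, -1.2, -1.5]
grip_width: 60.8
```

{"method": "apply_moves", "body": {
  "rows": [
    [[0,0,0],0,5]
  ]
}}

```text
time: 28.42
tool_pos: [508.9, 370.3, 199.1]
tcp_rot: [-1.568, -0.005, -1.032]
contact_force: [-0.6, 0.1, -1.6]
grip_width: 60.7
```

```bash
python3 -c "
from h import *
go(509,372.6,109)"
```

```text
[508.9 370.3 199.1] [-1.568 -0.005 -1.032] shift cm [-0.24  9.01  0.1 ] head z 30.9 lean [ 0.005 -0.003 -1.   ]
```

{"method": "apply_moves", "body": {
  "rows": [
    [[-0.2,3,0.1],0,5],
    [[-0.2,6,0.1],0,5],
    [[-0.2,8,0.1],0,5],
    [[-0.2,9,0.1],0,5],
    [[-0.2,9,0.1],0,5]
  ]
}}

```text
time: 29.05
tool_pos: [509.6, 371.6, 109.4]
tcp_rot: [-1.568, -0.005, -1.033]
contact_force: [-0.3, -0.0, -2.0]
grip_width: 61.2
```

{"method": "apply_moves", "body": {
  "rows": [
    [[0,0.1,0],0,5],
    [[0,0.2,0],0,5],
    [[0,0.2,0],0,5]
  ]
}}

```text
time: 29.42
tool_pos: [509.7, 371.7, 107.8]
tcp_rot: [-1.568, -0.005, -1.033]
contact_force: [0.9, 0.1, -1.8]
grip_width: 61.2
```

{"method": "apply_moves", "body": {
  "rows": [
    [[0,0.1,0],0,5],
    [[0,0.3,0],0,5],
    [[0,0.3,0],0,5]
  ]
}}

```text
time: 29.8
tool_pos: [509.5, 371.6, 104.5]
tcp_rot: [-1.568, -0.005, -1.032]
contact_force: [0.2, -0.0, -1.8]
grip_width: 61.2
```

{"method": "apply_moves", "body": {
  "rows": [
    [[0,0.1,0],0,5],
    [[0,0.1,0],0,5]
  ]
}}

```text
time: 30.05
tool_pos: [509.5, 371.5, 103.4]
tcp_rot: [-1.569, -0.005, -1.032]
contact_force: [-0.3, 0.1, -2.0]
grip_width: 60.9
```

{"method": "apply_moves", "body": {
  "rows": [
    [[0,0.1,0],0,5],
    [[0,0.1,0],0,5]
  ]
}}

```text
time: 30.3
tool_pos: [509.6, 371.5, 103.0]
tcp_rot: [-1.568, -0.006, -1.032]
contact_force: [-1.5, -2.2, 2.9]
grip_width: 61.1
```

Touching (2.9 N). Releasing.

{"method": "apply_moves", "body": {
  "rows": [
    [[0,0,0],0,9.1],
    [[0,0,0],0,9.1],
    [[0,0,0],0,9.1],
    [[0,0,0],0,9.1],
    [[0,0,0],0,9.1]
  ]
}}

```text
time: 30.92
tool_pos: [509.6, 371.5, 102.9]
tcp_rot: [-1.568, -0.006, -1.032]
contact_force: [-0.5, -0.1, 0.0]
grip_width: 91.2
```

{"method": "apply_moves", "body": {
  "rows": [
    [[0,-3,0],0,9.1],
    [[0,-8,0],0,9.1],
    [[0,-12,0],0,9.1],
    [[3,-14,-2],0,9.1],
    [[8,-15,-4],0,9.1]
  ]
}}

```text
time: 31.55
tool_pos: [515.4, 283.1, 254.7]
tcp_rot: [-1.565, -0.006, -1.03]
contact_force: [1.1, -1.2, -0.3]
grip_width: 91.0
```

{"method": "apply_moves", "body": {
  "rows": [
    [[5,0,-3],0.1,9.1],
    [[6,0,-3.5],0.3,9.1],
    [[6,0,-3.5],0.45,9.1],
    [[6,0,-3.5],0.54,9.1],
    [[6,0,-3.5],0.54,9.1]
  ]
}}

```text
time: 32.17
tool_pos: [516.3, 213.6, 255.0]
tcp_rot: [-1.563, -0.002, -1.569]
contact_force: [-0.1, 0.4, 0.2]
grip_width: 90.8
```

Run:
```python
from h import *
print(bot.get_obs()["tool_pos"])
shot("side","s4")
cv2.imwrite("pics/s4z.png",cv2.resize(np.load("pics/s4.npy")[130:350,200:420],(600,600)))
shot("wrist","w5")
```

```text
[516.29658017 213.56834803 254.96916115]
```

View pics/s4z.png

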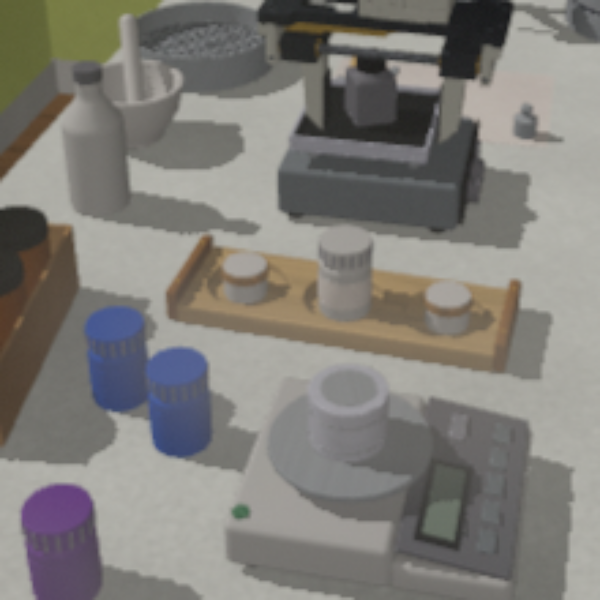

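View pics/w5.png

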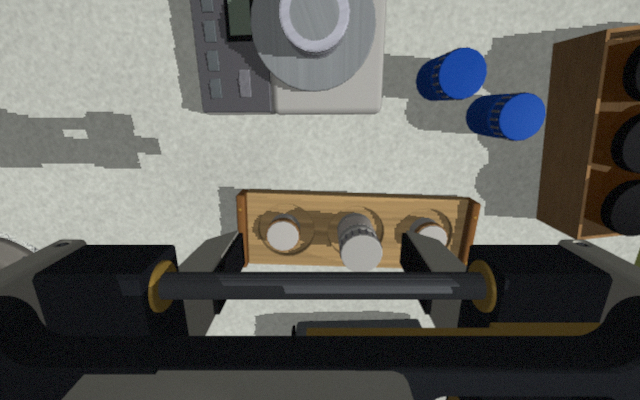

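All three samples are upright in their new places, and both pots are standing. The tin is at w5 (314,18), partly cut off. I'll take two more wrist views to measure the offsets.

{"method": "apply_moves", "body": {
  "rows": [
    [[-5,-0.5,0],0,9],
    [[-8,-1,0],0,9],
    [[-8,-1,0],0,9],
    [[-8,-1,0],0,9]
  ]
}}

```text
time: 32.78
tool_pos: [515.8, 293.3, 264.4]
tcp_rot: [-1.564, -0.003, -1.567]
contact_force: [0.3, -0.4, -0.7]
grip_width: 90.2
```

Run:
```python
from h import *
shot("wrist","w6",(160,0,480,240),2.5)
```

{"method": "apply_moves", "body": {
  "rows": [
    [[6,0,0],0,9],
    [[12,0,0],0,9],
    [[18,0,0],0,9],
    [[24,0,0],0,9],
    [[29,0,0],0,9]
  ]
}}

```text
time: 33.45
tool_pos: [516.1, -0.2, 265.5]
tcp_rot: [-1.563, -0.003, -1.569]
contact_force: [0.6, 0.1, -0.3]
grip_width: 89.7
```

{"method": "apply_moves", "body": {
  "rows": [
    [[0,0,0],0,9],
    [[0,0,0],0,9]
  ]
}}

```text
time: 33.7
tool_pos: [515.8, -0.6, 265.5]
tcp_rot: [-1.563, -0.003, -1.571]
contact_force: [-0.5, 0.4, -0.6]
grip_width: 89.8
```

Run:
```python
from h import *
shot("wrist","w7",(160,0,480,240),2.5)
```

{"method": "apply_moves", "body": {
  "rows": [
    [[5,0,0],0,9],
    [[10,0,0],0,9],
    [[14,0,0],0,9],
    [[14,0,0],0,9],
    [[14,0,0],0,9]
  ]
}}

```text
time: 34.38
tool_pos: [516.2, -138.4, 265.9]
tcp_rot: [-1.564, -0.002, -1.568]
contact_force: [0.2, -0.2, -0.8]
grip_width: 90.2
```

Run:
```python
from h import *
shot("wrist","w8",(160,0,480,240),2.5)
```

```text
(no output)
```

View pics/w6.png

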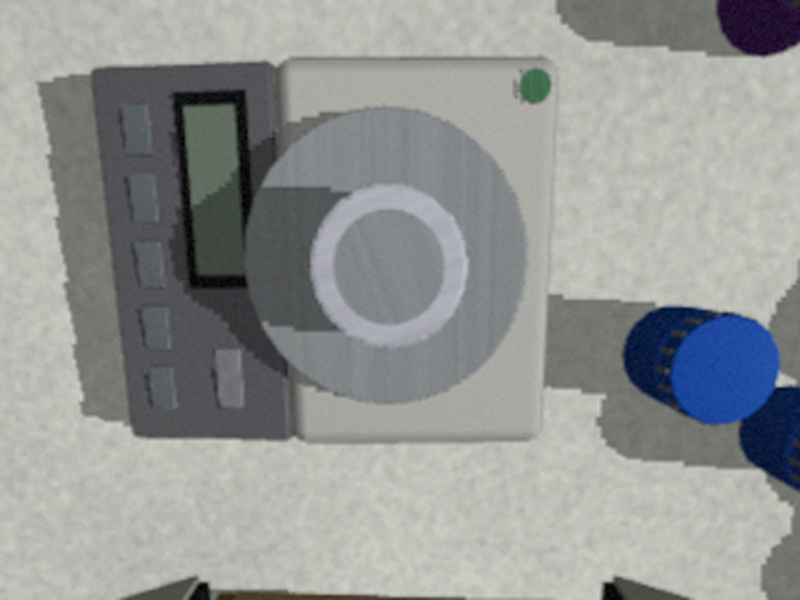

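View pics/w7.png

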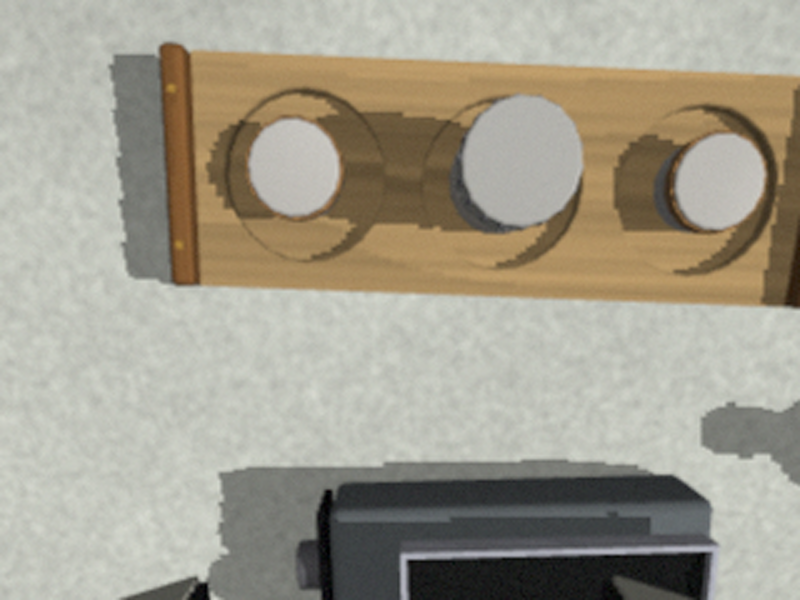

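View pics/w8.png

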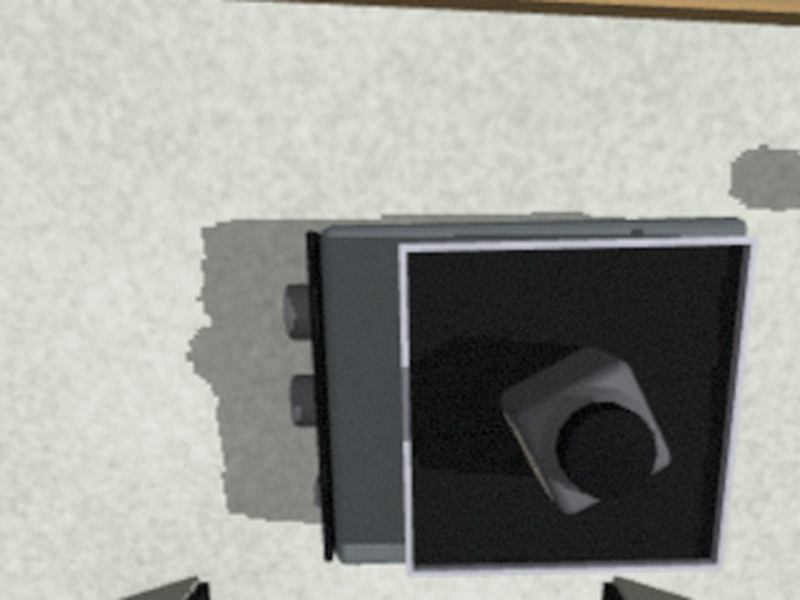

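The pictures show, in zoomed pixels: the tin ring at x 310–468 and y 184–347 on the pan (x 246–526, y 107–404), the jar cap at (522,161), and the bottle cap at (606,452) with the tray corners at (400,245), (755,240), (718,568) and (410,574).

Run:
```python
from h import *
k=dict(s=2.5,off=(160,0))
print("tin",circ("w6",[(310,265),(468,265),(390,184),(390,347)],120,**k))
print("pan",circ("w6",[(246,255),(526,255),(387,107),(387,404)],72,**k))
print("jar",circ("w7",[(462,160),(583,160),(524,95),(522,227)],90,**k))
print("seat end L,R",circ("w7",[(227,175),(300,89),(384,180),(308,262)],20,**k),circ("w7",[(705,104),(776,180),(690,275),(745,255)],20,**k))
print("pots",circ("w7",[(247,168),(341,168),(295,117),(296,218)],44,**k),circ("w7",[(673,182),(766,182),(722,132),(718,231)],44,**k))
print("cap",circ("w8",[(556,450),(656,450),(606,402),(608,502)],173,**k))
print("tray",wp("w8",[(399,244),(756,239),(719,568),(410,574)],102,**k).mean(0))
print(bot.get_obs()["time"])
```

```text
tin (array([509.5, 370. ]), np.float64(31.1))
pan (array([507.6, 371.7]), np.float64(64.2))
jar (array([565.8, 118.4]), np.float64(25.5))
seat end L,R (array([466.6, 119.4]), np.float64(40.2)) (array([666.6, 112.6]), np.float64(40.9))
pots (array([464. , 121.3]), np.float64(22.3)) (array([668. , 115.2]), np.float64(22.3))
cap (array([ 587.5, -124.2]), np.float64(18.1))
tray [ 590.675 -125.05   102.   ]
34.425
```

All offsets are within about 4 mm. Handing in.

```bash
python3 -c "
from h import *
print(order.close_job())"
```

```text
the job is handed in; nothing more can be done
None
```

I moved all three samples on by one step and handed the job in at about 34 s of the robot's clock; the hand-in gave no verdict. I parked the tin on the paper sheet, moved the bottle to the shaker and the jar to the carrier's middle seat, then moved the tin to the balance. I lowered each one to light contact, with upward force readings of at most 9 N (2.9 N on the balance), before opening the fingers.

My last wrist-camera checks, against the 15 mm limit:

| Sample | New place | Distance from centre |
|---|---|---|
| Tin | Balance pan | about 3 mm |
| Jar | Carrier's middle seat | about 2 mm |
| Bottle | Shaker mat | about 3 mm |

- **Pots:** both are within about 1 mm of where they started and still standing.
- **Upright:** the pictures show all three samples upright, but I judged that by eye and did not measure tilt angles.
- **Gripper:** it was open and clear of everything at hand-in.
- **Failed or conflicting checks:** none failed. Repeat measurements of the same points agreed to about 2 mm.

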